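Slide the cup to the viewing ring and hold the mirror flap at its balance point

ROBOT

A 7-joint arm with a two-finger parallel gripper is mounted at the origin on a cart in front of the work surface, level with it; the furniture and walls round the work are solid. World frame = base frame: x ahead of the robot, y to its left, z up, the work surface at z = 0. Lengths are in m, angles in rad, forces in N, time in s.
With the tool pointing down it reaches from about 0.4 to 0.85 m from the base axis. Payload 10.4 kg.
Tool frame: the origin (TCP) lies midway between the tips of the shut fingers; the grasp point (between the pads) lies 19 mm behind it; z points along the fingers, y is the line along which they close (so a half turn about z gives the same grasp; the last joint's range is limited). The gripper opens to 87 mm and grips with 3 to 60 N. Pads are 19 mm wide; open, the fingers measure 117 mm over their backs; the gripper's body (75 mm by 190 mm) begins 51 mm behind the grasp point.
Start: joints at [1.25, 0.332, -0.065, 1.46, 0.022, 1.35, -0.088], TCP at [0.183, -0.598, 0.223] pointing down, gripper open.
Joint ranges: [-2.6, 2.6], [-0.5, 2.12], [-1.47, 1.34], [0.16, 2.42], [-1.27, 4.41], [0.06, 2.06], [-2.6, 2.6]. Speed limits (rad/s): [2.22, 2.22, 2.79, 2.79, 3.14, 3.14, 3.14].

INTERFACE

Orientations are given as a unit quaternion [x, y, z, w].
In Python, from bench import sensors, eyes, order gives the robot as it stands.
- The arm moves only by the tool arm_command, never from a script. Its argument "steps" is a list of rows, each an object with "rot": the turn, a rotation vector about the world's x, y, z in degrees, a list of three; "slide": the shift along the world's x, y, z in m, a list of three; "grip": the opening, from 0 (shut) to 1 (fully open). A call has exactly 8 rows; each row shifts and turns the commanded pose from where the row before left it; what a row does not reach is not made up. A row lasts 1/8 s, in which the tool goes at most 62.5 mm and 10.7 degrees, less where a joint would pass 70% of its speed; a pose out of reach is approached as far as the arm can. A call with a gripper value outside its range is refused whole. The fingers move at their own pace and stop on an object; "newtons" is the grip in N (left out, the last holds). Time passes only in rows, so rows that do not move let the fingers close, or fill a call up. It gives the time, the measured TCP pose, the force, the opening and the grip force at its end, in the units of the state.
- sensors.read_state(): the state, without advancing time (a new reading comes with each control period).
- eyes.camera(name): name is "scene" or "top" or "wrist"; returns a dict with "pixels" (480x640x3 uint8, red, green, blue), "intrinsics" (3x3 intrinsics, pixels), "k1" (the pictures are not rectified: a ray, as slopes to the right and down, at radius r is drawn at 1 + k1 r^2 times it, then the intrinsics apply), "pose" (4x4, takes a point from camera to world coordinates). Camera axes: x right, y down, z forward; pixel columns grow to the right and rows downward; lengths in m; the calibration is good to about 2 mm. A picture is of the moment at which its call begins. There is no depth.
- order.close_job(): hands the job in; it is judged then, once.
Trained networks look in a picture, given as the dict that the camera call returned (one of the last four; its "shot" number tells which), for a name from the list of things; names that differ only in an ending like _2 or _b are one class to them, and where a whole thing is asked for, a point or a joint stands for the part that bears it (a point fixed in the world has none). Each returns a list of dicts, best first, with "conf" (0 to 1); they miss things now and then, are a little off and sometimes report something else, mostly with a low value. They report only what shows in the picture. A call takes as long as a camera call. They do not tell look-alikes from the thing itself.
- eyes.look_for(name, picture): "bbox" ([left, top, right, bottom] in pixels, round what is visible of it).
The state is a dict: "time": time; "joint_positions": joint angles; "joint_vel": joint speeds; "joint_torque": joint torques, N m; "ee_pos": TCP position; "eef_rot": TCP orientation; "ft_force": force on the tool from outside, world axes, zero at the start; "torque": the same for the moment, N m; "width": finger opening in m; "grip_force": force on a finger pad.
Only numpy, scipy, OpenCV 4.12 (cv2) and the standard library are available. Lean on these libraries where they do the work, as an engineer would, in place of code of your own. Each camera call takes 0.05 s, during which the arm holds its last target. There are 200 camera calls.

TASK

Slide the steel sample cup along the worktop, without lifting or tipping it, from the yellow ring to the green ring and leave it centred there. Then take the red knob of the inspection mirror flap, swing the flap up from its rear stop to its over-centre balance point, where it stands upright, and finish with the gripper holding it still there; never let it drop over to the front. Leave the bottle, the steel dish and the black eyepiece where they stand.

Things in the scene. Friction and masses are not known exactly. Their poses are not given: they have to be found in the camera images.
- cup: Open stainless-steel sample cup with a weld bead round its middle, 33 mm outer diameter, 28 mm high, about 3 mm wall, 60 to 100 g. It stands upright in the yellow ring at first. Origin at the centre of its underside, z up. Can be gripped from above across its diameter.
- green_ring: Flat green painted ring on the worktop (no height), 40 mm inner and 50 mm outer diameter: where the cup must go. Origin at its centre on the worktop. It may be to the left or to the right of the yellow one.
- yellow_ring: The same ring in yellow: where the cup stands at first. Origin at its centre on the worktop.
- stand: Fixed grey stand of the mirror flap, base 70 x 156 x 10 mm, two hinge cheeks 63 mm high at its ends. Origin at the centre of its underside; its own x axis points to its rear, away from the robot (turned by up to 0.25 rad), its y axis runs along the hinge. The two rings lie in front of it (towards the robot).
- hinge_point (a point): Middle of the flap's hinge axis, 50 mm above the worktop over the stand's origin. The axis is level, along the stand's y axis.
- mirror: The mirror flap, 0.18 to 0.35 kg: black-framed plate 108 mm wide, 10 mm thick, from 4 to 82 mm from the hinge axis, bright mirror on its front face; from its top edge a 10 mm stalk carries the red knob. Origin on the hinge axis; its z axis points from the hinge to the knob, y along the hinge.
- flap_knob (a point): Centre of the red knob of the flap, a lying cylinder 18 mm in diameter and 26 mm long, its length parallel to the hinge axis, 125 mm from that axis. It is free on both ends and above, so it can be pinched from above across its ends or across its diameter; between its ends it turns freely enough in the fingers.
- flap (a joint): Angle of the flap, rad: 0 = upright, the balance point, with the knob straight above the hinge axis; positive = leaning to the rear (stand's +x), negative = leaning to the front. Rubber stops at +0.50 and -0.50. It starts leaning on the rear stop. The hinge is almost free of friction: let go anywhere it falls to one of the stops.
- bottle: White squeeze bottle with a red cap, 46 mm in diameter, 140 mm high, a bystander. Origin at the centre of its underside.
- dish: Round steel dish with screws, 71 mm in diameter, 14 mm high, a bystander in front of the rings. Origin at the centre of its underside.
- eyepiece: Black magnifier eyepiece, 38 mm in diameter, 34 mm high, a bystander to the right of the stand. Origin at the centre of its underside.
Mind the look-alikes: they are no part of the job. Several things have the shape of the cup; the one meant has the colours described above.

How it is judged:
On the way, in this order (a step that is already met when the one before it is completed fails the run):
1. the cup is centred on the green ring within 8 mm and at rest (horizontal distance between cup and green_ring below 0.008 m and linear speed of cup below 0.02 m/s), for 0.2 s.
2. the flap is gripped and stands at its balance point (value of joint flap between -0.08 and 0.08 rad and contact force between the fingers and mirror above 1 N), for 0.2 s.
At the end, for the whole second after the job is handed in: The flap stands within 0.08 rad (4.6 degrees) of upright, still (under 0.1 rad/s), with the fingers in contact with it at more than 1 N; the cup stands upright on the worktop, at rest, untouched, its centre within 8 mm of the green ring's centre (all of step 2 and velocity of joint flap between -0.1 and 0.1 rad/s and horizontal distance between cup and green_ring below 0.008 m and height (world z) of cup below 0.004 m and angle between cup's own z axis and vertical below 0.05 rad and linear speed of cup below 0.01 m/s and contact force between each of the arm, the fingers and cup below 0.1 N); the arm keeps its last pose, push and grip.
It fails at once if the cup is lifted more than 8 mm or tipped more than 0.12 rad (height (world z) of cup above 0.008 m or angle between cup's own z axis and vertical above 0.12 rad).
It fails at once if the flap goes over to the front, more than 0.3 rad past its balance point (value of joint flap below -0.3 rad).
It fails at once if the bottle, the dish or the eyepiece is moved more than 20 mm (distance of any of bottle, dish, eyepiece from where it was at the start of the episode above 0.02 m).
It also fails if it takes over 48 s, if anything falls off the work surface, if the arm or the gripper's body presses on something with over 40 N, if the wrist force passes 120 N, or if a joint passes its speed limit or range.

## Working session

There is one attempt and no reset: what is moved stays moved. The work goes in short steps, Python scripts to look and compute and a tool call to move; the robot and the scene stay as the last step left them, time stands still between calls to the robot, and variables do not carry over. Pictures are saved under pics/ and viewed, at most 10 in all, crops included, and the job is handed in when it is done.

Besides the shell and the picture viewer there is one more tool, called as a command line: name --argument value ..., lists and objects as JSON in quotes. arm_command: Moves the arm, as the interface text tells. Its arguments: {"type":"object","properties":{"steps":{"type":"array","items":{"type":"object","properties":{"rot":{"type":"array","items":{"type":"number"}},"slide":{"type":"array","items":{"type":"number"}},"grip":{"type":"number"}}}},"newtons":{"type":"number"}},"required":["steps"]}

```bash
ls; mkdir -p pics; cat > h.py <<'E'
import numpy as np, cv2
from bench import sensors, eyes, order
def ray(p,u,v):
    K=np.array(p["intrinsics"]);k1=p["k1"];T=np.array(p["pose"])
    d=np.array([(u-K[0,2])/K[0,0],(v-K[1,2])/K[1,1]]);s=d.copy()
    for _ in range(30): s=d/(1+k1*(s@s))
    return T[:3,3],T[:3,:3]@np.array([s[0],s[1],1.])
def at(p,u,v,z=0):
    o,d=ray(p,u,v);return o+d*(z-o[2])/d[2]
def proj(p,P):
    K=np.array(p["intrinsics"]);T=np.array(p["pose"])
    c=T[:3,:3].T@(np.array(P)-T[:3,3]);s=c[:2]/c[2];s=s*(1+p["k1"]*(s@s))
    return K[:2,:2]@s+K[:2,2]
def save(p,n,crop=None,f=1):
    im=p["pixels"][:,:,::-1]
    if crop: im=im[crop[1]:crop[3],crop[0]:crop[2]]
    cv2.imwrite("pics/"+n,cv2.resize(im,None,fx=f,fy=f,interpolation=cv2.INTER_CUBIC))
E
python3 - <<'E'
from h import *
for c in ["scene","top"]:
    p=eyes.camera(c);save(p,c+"0.png");print(c,np.array(p["pose"]).round(3).tolist())
    for n in ["cup","green_ring","yellow_ring","stand","mirror","flap_knob","bottle","dish","eyepiece"]:
        print(n,[(np.round(d["bbox"]).astype(int).tolist(),round(d["conf"],2),at(p,(d["bbox"][0]+d["bbox"][2])/2,(d["bbox"][1]+d["bbox"][3])/2).round(3)[:2].tolist()) for d in eyes.look_for(n,p)])
print(sensors.read_state())
E
```

```text
pics
scene [[-0.508, -0.499, 0.702, -0.099], [-0.861, 0.305, -0.407, 0.486], [-0.011, -0.811, -0.584, 0.643], [0.0, 0.0, 0.0, 1.0]]
cup [([342, 265, 361, 285], 0.92, [0.542, 0.03]), ([388, 305, 408, 330], 0.7, [0.402, 0.027])]
green_ring [([254, 319, 283, 342], 0.56, [0.491, 0.234])]
yellow_ring [([358, 277, 362, 288], 0.68, [0.514, 0.03])]
stand [([242, 196, 331, 315], 0.72, [0.66, 0.108])]
mirror [([245, 192, 312, 279], 0.91, [0.731, 0.091]), ([304, 334, 349, 375], 0.3, [0.395, 0.178]), ([252, 320, 284, 342], 0.28, [0.491, 0.235]), ([343, 261, 360, 285], 0.23, [0.546, 0.027])]
flap_knob []
bottle [([343, 264, 362, 284], 0.73, [0.543, 0.028]), ([256, 336, 289, 415], 0.56, [0.402, 0.272])]
dish [([304, 336, 350, 373], 0.63, [0.395, 0.177]), ([245, 194, 314, 279], 0.59, [0.727, 0.089])]
eyepiece [([321, 235, 343, 263], 0.74, [0.632, 0.019])]
top [[0.001, -0.994, 0.112, 0.393], [-1.0, -0.0, 0.01, 0.133], [-0.01, -0.112, -0.994, 0.978], [0.0, 0.0, 0.0, 1.0]]
cup [([360, 228, 382, 245], 0.81, [0.525, 0.041]), ([364, 298, 382, 311], 0.62, [0.389, 0.038]), ([277, 160, 346, 215], 0.59, [0.6
[... 609 characters left out ...]
t_positions': array([ 1.25042419,  0.3321601 , -0.06470344,  1.46010642,  0.02161754,
        1.34988814, -0.08852206]), 'joint_vel': array([-0.00128085, -0.00065736, -0.00076179, -0.00100617,  0.00126215,
       -0.00033927,  0.00037371]), 'joint_torque': array([-2.18006057e-04, -6.23040533e+01,  2.47796735e-02, -3.90115035e+01,
       -6.08949945e-02,  3.16304807e-02,  4.68392045e-07]), 'ee_pos': array([ 0.18339072, -0.59751468,  0.2225974 ]), 'eef_rot': array([9.88937786e-01, 1.48330885e-01, 1.22298677e-05, 6.55072384e-05]), 'ft_force': array([-0.70019191,  0.17938659,  0.34998867]), 'torque': array([-0.05174649,  0.02141739, -0.02089547]), 'grip_force': 0.0, 'width': 0.08686741087385177}
```

```bash
python3 - <<'E'
from h import *
p=eyes.camera("top");save(p,"t1.png",(210,140,410,350),2.8)
p=eyes.camera("scene");save(p,"s1.png",(220,160,430,420),2.3)
E
```

```text
(no output)
```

View pics/t1.png

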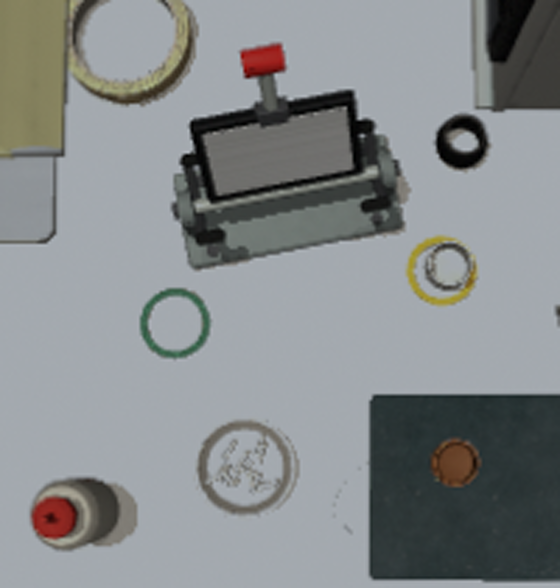

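View pics/s1.png

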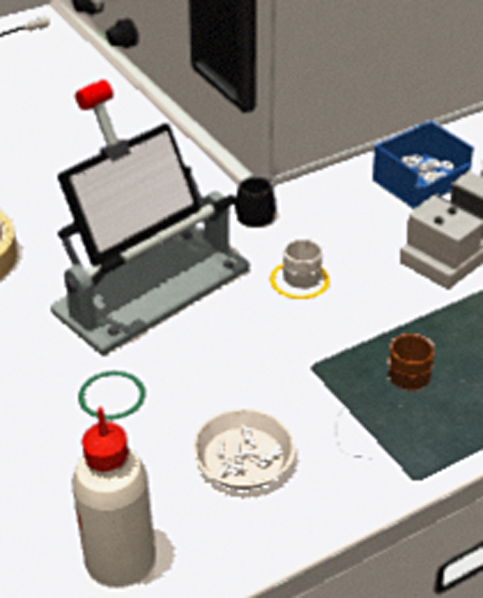

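The cup meant is the steel one in the yellow ring (top crop 448,267, i.e. full 370,235). The copper one on the dark mat (crop 455,462) is a look-alike. The green ring is at crop (175,323) and the red knob at (263,60). The enlarged crop confirms all three.

```bash
cat >> h.py <<'E'
def blob(p,lo,hi,box):
    h=cv2.cvtColor(p["pixels"],cv2.COLOR_RGB2HSV);m=cv2.inRange(h,lo,hi)
    if lo[0]==0: m|=cv2.inRange(h,(172,)+lo[1:],(180,)+hi[1:])
    z=np.zeros_like(m);l,t,r,b=box;z[t:b,l:r]=m[t:b,l:r]
    return z
def ring(p,lo,hi,box):
    v,u=np.nonzero(blob(p,lo,hi,box))
    P=np.array([at(p,a,b)[:2] for a,b in zip(u,v)])
    A=np.c_[2*P,np.ones(len(P))];s=np.linalg.lstsq(A,(P**2).sum(1),rcond=None)[0]
    return s[:2].round(4),round(float(np.sqrt(s[2]+s[:2]@s[:2])),4),len(P)
def tri(R):
    A=np.zeros((3,3));b=np.zeros(3)
    for o,d in R:
        d=d/np.linalg.norm(d);M=np.eye(3)-np.outer(d,d);A+=M;b+=M@o
    return np.linalg.solve(A,b)
E
python3 - <<'E'
from h import *
t=eyes.camera("top");s=eyes.camera("scene")
G=((45,80,30),(85,255,200));Y=((20,120,80),(35,255,255));R=((0,150,80),(6,255,255))
print("green",ring(t,*G,(250,235,295,280)),ring(s,*G,(245,310,292,350)))
print("yellow",ring(t,*Y,(345,215,395,260)),ring(s,*Y,(330,260,370,300)))
rr=[]
for p,b in ((t,(280,140,330,175)),(s,(245,185,280,215))):
    v,u=np.nonzero(blob(p,*R,b));print(len(u),u.mean(),v.mean());rr.append(ray(p,u.mean(),v.mean()))
print("knob",tri(rr))
f=2.8
for n,(u,v,z) in dict(baseFR=(403,228,.01),baseFL=(190,267,.01),hubR=(382,170,.05),hubL=(183,210,.05),cuprim=(450,266,.028),bottletop=(55,517,.12),dish=(245,467,.007),eyep=(462,141,.034)).items():
    print(n,at(t,210+u/f,140+v/f,z).round(3))
E
```

```text
green (array([0.4879, 0.239 ]), 0.0225, 101) (array([0.4903, 0.2352]), 0.0227, 98)
yellow (array([0.5256, 0.0479]), 0.0226, 103) (array([0.5282, 0.0437]), 0.0225, 81)
126 303.35714285714283 161.11111111111111
131 260.3358778625954 200.6793893129771
knob [0.63262021 0.16900316 0.16349974]
baseFR [0.554 0.075 0.01 ]
baseFL [0.526 0.227 0.01 ]
hubR [0.588 0.092 0.05 ]
hubL [0.56  0.228 0.05 ]
cuprim [0.524 0.044 0.028]
bottletop [0.354 0.299 0.12 ]
dish [0.385 0.187 0.007]
eyep [0.612 0.035 0.034]
```

arm_command --newtons 20 --steps '[{"slide":[0.033,0.043,0.004],"rot":[0,0,-0.8],"grip":0.65},{"slide":[0.033,0.043,0.004],"rot":[0,0,-0.8],"grip":0.65},{"slide":[0.033,0.043,0.004],"rot":[0,0,-0.8],"grip":0.65},{"slide":[0.033,0.043,0.004],"rot":[0,0,-0.8],"grip":0.65},{"slide":[0.033,0.043,0.004],"rot":[0,0,-0.8],"grip":0.65},{"slide":[0.033,0.043,0.004],"rot":[0,0,-0.8],"grip":0.65},{"slide":[0.033,0.043,0.004],"rot":[0,0,-0.8],"grip":0.65},{"slide":[0.033,0.043,0.004],"rot":[0,0,-0.8],"grip":0.65}]'

```text
time: 2.2
ee_pos: [0.4483, -0.2521, 0.255]
eef_rot: [0.996, 0.093, 0.0, 0.0]
ft_force: [0.7, -0.7, -1.2]
width: 0.0569
grip_force: 0.0
```

arm_command --steps '[{"slide":[0.011,0.043,-0.005],"grip":0.65},{"slide":[0.011,0.043,-0.01],"grip":0.65},{"slide":[0.011,0.043,-0.01],"grip":0.65},{"slide":[0.011,0.043,-0.015],"grip":0.65},{"slide":[0.011,0.043,-0.015],"grip":0.65},{"slide":[0.011,0.043,-0.015],"grip":0.65},{"slide":[0.012,0.04,-0.015],"grip":0.65},{"slide":[0,0,0],"grip":0.65}]'

```text
schema error: expected keys rot, slide, grip
```

```bash
python3 - <<'E'
from h import *
w=eyes.camera("wrist");save(w,"w1.png")
st=sensors.read_state();print(st["ee_pos"],np.array(w["pose"]).round(3).tolist())
Y=((20,120,80),(35,255,255));print(ring(w,*Y,(0,0,640,480)))
for d in eyes.look_for("cup",w):
    b=d["bbox"];print(b,d["conf"],at(w,(b[0]+b[2])/2,(b[1]+b[3])/2,.02))
E
```

```text
[ 0.45286784 -0.24480472  0.2556998 ] [[0.184, -0.949, -0.255, 0.518], [-0.983, -0.177, -0.049, -0.238], [0.001, 0.26, -0.966, 0.417], [0.0, 0.0, 0.0, 1.0]]
(array([ 0.5297, -0.3079]), 0.3427, 1808)
[44.8, 72.7, 89.9, 107.1] 0.9 [0.52737951 0.03888248 0.02      ]
[45.7, 199.2, 87.1, 229.0] 0.63 [0.38791626 0.04101471 0.02      ]
```

View pics/w1.png

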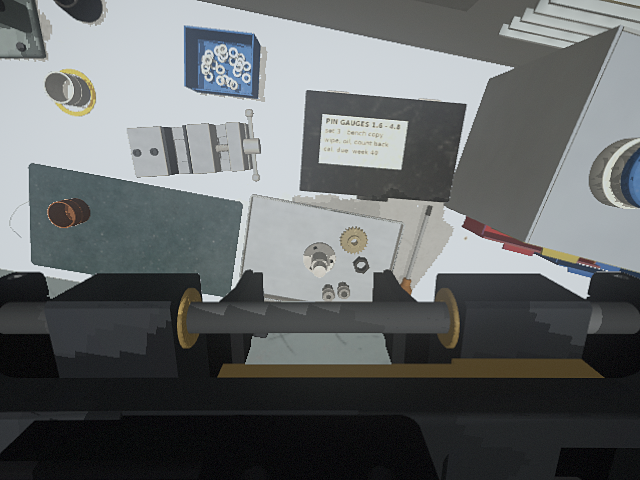

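The wrist picture shows the steel cup at (70,90) in its yellow ring and the copper look-alike at (67,213). That move was refused because the rows had no "rot" key, so I'll resend it.

arm_command --steps '[{"rot":[0,0,0],"slide":[0.01,0.042,-0.01],"grip":0.65},{"rot":[0,0,0],"slide":[0.01,0.042,-0.01],"grip":0.65},{"rot":[0,0,0],"slide":[0.01,0.042,-0.015],"grip":0.65},{"rot":[0,0,0],"slide":[0.01,0.042,-0.015],"grip":0.65},{"rot":[0,0,0],"slide":[0.011,0.042,-0.015],"grip":0.65},{"rot":[0,0,0],"slide":[0.011,0.042,-0.02],"grip":0.65},{"rot":[0,0,0],"slide":[0.011,0.04,-0.02],"grip":0.65},{"rot":[0,0,0],"slide":[0,0,0],"grip":0.65}]'

```text
time: 3.3
ee_pos: [0.5197, 0.0417, 0.1482]
eef_rot: [0.995, 0.095, -0.001, -0.001]
ft_force: [-0.6, -0.2, -0.3]
width: 0.0565
grip_force: 0.0
```

```bash
python3 - <<'E'
from h import *
w=eyes.camera("wrist");save(w,"w2.png")
st=sensors.read_state();print(st["ee_pos"])
Y=((20,120,80),(35,255,255));
for d in eyes.look_for("cup",w):
    b=d["bbox"];print(b,d["conf"],at(w,(b[0]+b[2])/2,(b[1]+b[3])/2,.02))
    B=[int(max(0,x)) for x in (b[0]-40,b[1]-40,b[2]+40,b[3]+40)];print(ring(w,*Y,B))
E
```

```text
[0.52003728 0.03940946 0.14895068]
[301.7, 201.5, 339.2, 239.9] 0.96 [0.52892997 0.04152662 0.02      ]
(array([0.5257, 0.0462]), 0.0229, 218)
[275.8, 332.6, 309.9, 365.9] 0.88 [0.39778033 0.04340216 0.02      ]
(array([0.3532, 0.04  ]), 0.0347, 735)
```

View pics/w2.png

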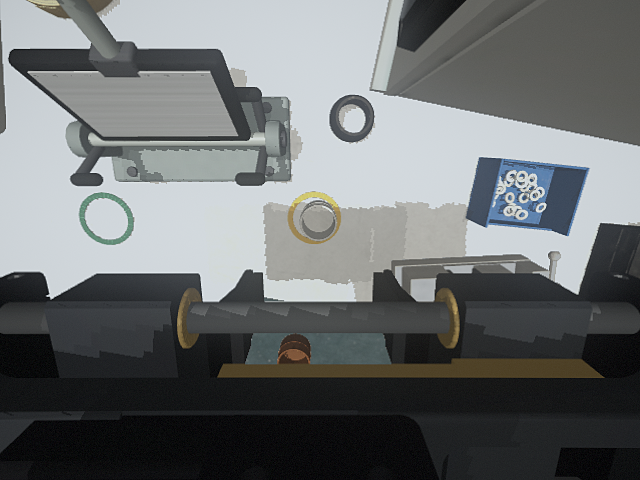

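```bash
python3 - <<'E'
from h import *
w=eyes.camera("wrist");print(np.array(w["pose"]).round(3)[:3,3],sensors.read_state()["ee_pos"])
print("green",ring(w,(45,80,30),(85,255,200),(60,170,150,260)))
print("base far",at(w,320.5,201.5,0),"rim far",at(w,320.5,201.5,.028),"rim near",at(w,320.5,240,.028))
print("L R",at(w,301.7,221,.028),at(w,339.2,221,.028))
save(w,"w3.png",(280,180,360,260),7)
E
```

```text
[0.59  0.052 0.311] [0.52056541 0.03726055 0.14981386]
green (array([0.4878, 0.2389]), 0.0228, 94)
base far [0.54327549 0.03992126 0.        ] rim far [0.54749556 0.04097519 0.028     ] rim near [0.51434298 0.03466195 0.028     ]
L R [0.5279751 0.0536857 0.028    ] [0.53392312 0.02204882 0.028     ]
```

View pics/w3.png

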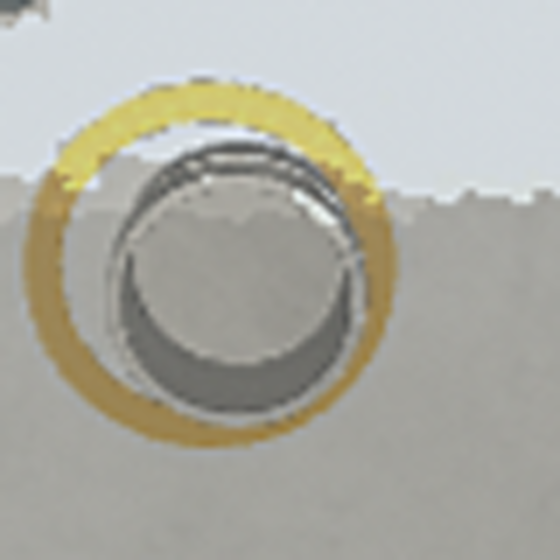

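```bash
python3 - <<'E'
from h import *
w=eyes.camera("wrist");print(np.array(w["pose"]).round(4)[:3,3])
for i in range(3): print(sensors.read_state()["ee_pos"])
print("green",ring(w,(45,80,30),(85,255,200),(60,170,150,260)),"yellow",ring(w,(18,100,80),(35,255,255),(280,180,360,260)))
for d in eyes.look_for("cup",w)[:1]: print(d["bbox"])
print("rim c",at(w,314.4,221.9,.028),"L/R",at(w,280+117/7,222,.028),at(w,280+365/7,222,.028))
E
```

```text
[0.5903 0.0509 0.3114]
[0.52068002 0.03698526 0.15000402]
[0.52068002 0.03698526 0.15000402]
[0.52068002 0.03698526 0.15000402]
green (array([0.4876, 0.2389]), 0.0229, 85) yellow (array([0.5259, 0.0468]), 0.0228, 577)
[275.0, 333.5, 307.6, 363.8]
rim c [0.52941838 0.04203788 0.028     ] L/R [0.52654404 0.05697422 0.028     ] [0.5321287  0.02701893 0.028     ]
```

The enlarged crop shows the steel cup's rim centred at full px (314,222), inside the yellow ring. Going down to it.

arm_command --steps '[{"rot":[0,0,0],"slide":[0.004,0.003,-0.02],"grip":0.65},{"rot":[0,0,0],"slide":[0.003,0.002,-0.025],"grip":0.65},{"rot":[0,0,0],"slide":[0,0,-0.025],"grip":0.65},{"rot":[0,0,0],"slide":[0,0,-0.025],"grip":0.65},{"rot":[0,0,0],"slide":[0,0,-0.02],"grip":0.65},{"rot":[0,0,0],"slide":[0,0,-0.015],"grip":0.65},{"rot":[0,0,0],"slide":[0,0,-0.008],"grip":0.65},{"rot":[0,0,0],"slide":[0,0,0],"grip":0.65}]'

```text
time: 4.55
ee_pos: [0.5274, 0.0435, 0.0114]
eef_rot: [0.996, 0.093, -0.0, -0.0]
ft_force: [-0.3, -0.6, 0.7]
width: 0.0562
grip_force: 0.0
```

```bash
python3 - <<'E'
from h import *
w=eyes.camera("wrist");save(w,"w4.png",(200,180,440,400),3)
print(sensors.read_state()["ee_pos"],sensors.read_state()["ft_force"])
E
```

```text
[0.52771295 0.04356067 0.01188283] [ 0.56835906 -0.42565256  1.25325998]
```

View pics/w4.png

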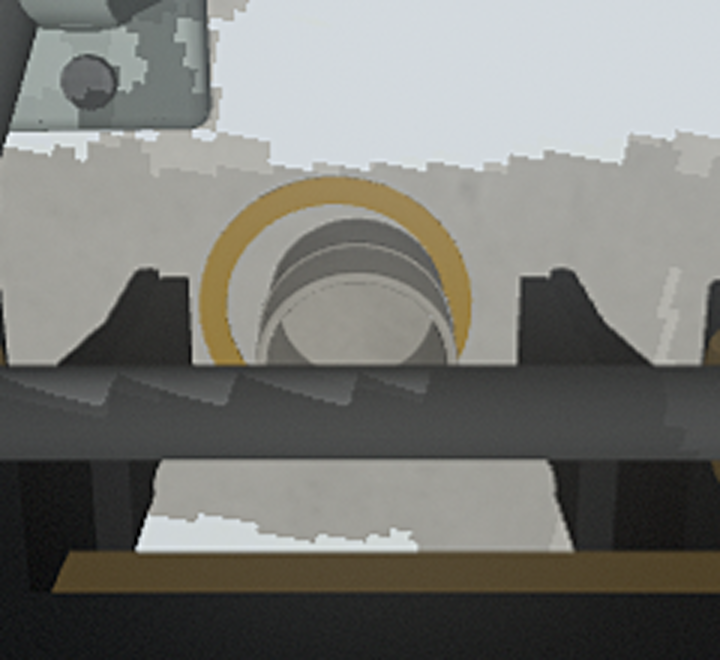

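The cup is between the fingers at crop (358,300), with the fingertips at (170,275) and (540,275). Lowering slightly and closing.

arm_command --newtons 12 --steps '[{"rot":[0,0,0],"slide":[0,0,-0.005],"grip":0.65},{"rot":[0,0,0],"slide":[0,0,0],"grip":0.5},{"rot":[0,0,0],"slide":[0,0,0],"grip":0.45},{"rot":[0,0,0],"slide":[0,0,0],"grip":0.4},{"rot":[0,0,0],"slide":[0,0,0],"grip":0.35},{"rot":[0,0,0],"slide":[0,0,0],"grip":0.3},{"rot":[0,0,0],"slide":[0,0,0],"grip":0.3},{"rot":[0,0,0],"slide":[0,0,0],"grip":0.3}]'

```text
time: 5.6
ee_pos: [0.5275, 0.0434, 0.0067]
eef_rot: [0.996, 0.093, 0.0, 0.0]
ft_force: [-0.8, -0.4, 1.8]
width: 0.0321
grip_force: 12.0
```

```bash
python3 - <<'E'
from h import *
w=eyes.camera("wrist")
print({k:np.round(v,3) for k,v in sensors.read_state().items() if k in("ee_pos","ft_force","width","grip_force")})
print("green",ring(w,(45,80,30),(85,255,200),(0,0,640,480)))
E
```

```text
{'ee_pos': array([0.527, 0.043, 0.007]), 'ft_force': array([-0.309, -1.147,  1.644]), 'grip_force': np.float64(12.0), 'width': np.float64(0.032)}Traceback (most recent call last):
  File "<stdin>", line 4, in <module>
  File "h.py", line 26, in ring
    A=np.c_[2*P,np.ones(len(P))];s=np.linalg.lstsq(A,(P**2).sum(1),rcond=None)[0]
                                                     ~~~~~~~~~~^^^
    return umr_sum(a, axis, dtype, out, keepdims, initial, where)
numpy.exceptions.AxisError: axis 1 is out of bounds for array of dimension 1
```

arm_command --steps '[{"rot":[0,0,0],"slide":[-0.003,0.015,0],"grip":0.3},{"rot":[0,0,0],"slide":[-0.006,0.028,0],"grip":0.3},{"rot":[0,0,0],"slide":[-0.007,0.035,0],"grip":0.3},{"rot":[0,0,0],"slide":[-0.007,0.035,0],"grip":0.3},{"rot":[0,0,0],"slide":[-0.007,0.035,0],"grip":0.3},{"rot":[0,0,0],"slide":[-0.006,0.028,0],"grip":0.3},{"rot":[0,0,0],"slide":[-0.004,0.0195,0],"grip":0.3},{"rot":[0,0,0],"slide":[0,0,0],"grip":0.3}]'

```text
time: 6.65
ee_pos: [0.4862, 0.2416, 0.0067]
eef_rot: [0.996, 0.095, -0.0, -0.001]
ft_force: [-0.2, 2.0, 5.2]
width: 0.0318
grip_force: 12.0
```

```bash
python3 - <<'E'
from h import *
w=eyes.camera("wrist")
print({k:np.round(v,3) for k,v in sensors.read_state().items() if k in("ee_pos","ft_force","width","grip_force","time")})
save(w,"w5.png",(200,180,440,400),3)
G=(45,80,30),(85,255,200)
print(ring(w,*G,(200,150,440,302)))
E
```

```text
{'time': np.float64(6.7), 'ee_pos': array([0.487, 0.24 , 0.007]), 'ft_force': array([-0.477,  1.695,  2.491]), 'grip_force': np.float64(12.0), 'width': np.float64(0.032)}
(array([0.4879, 0.236 ]), 0.0226, 9)
```

View pics/w5.png

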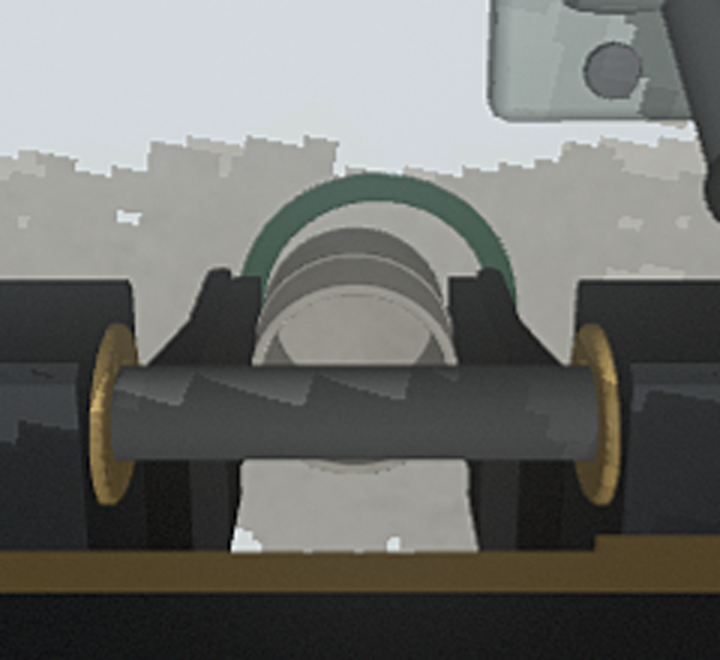

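```bash
python3 - <<'E'
from h import *
w=eyes.camera("wrist")
print(sensors.read_state()["ee_pos"])
G=(55,40,30),(95,255,200)
m=blob(w,*G,(270,230,385,285));v,u=np.nonzero(m);print(len(u),u.min(),u.max(),v.min(),v.max())
print(ring(w,*G,(270,230,385,285)))
# cup base far edge, and rim centre
print("base far",at(w,200+357/3,180+228/3,0),"rim far",at(w,200+355/3,180+286/3,.028))
print("rim L R",at(w,200+253/3,180+358/3,.028),at(w,200+457/3,180+358/3,.028))
E
```

```text
[0.48722816 0.23933275 0.006636  ]
913 278 368 239 274
(array([0.4894, 0.2384]), 0.0218, 913)
base far [0.50282528 0.24300998 0.        ] rim far [0.50284222 0.24341053 0.028     ]
rim L R [0.48856546 0.2563792  0.028     ] [0.49432313 0.22610057 0.028     ]
```

arm_command --steps '[{"rot":[0,0,0],"slide":[0.0015,-0.0025,0],"grip":0.3},{"rot":[0,0,0],"slide":[0,0,0],"grip":0.3},{"rot":[0,0,0],"slide":[0,0,0],"grip":0.45},{"rot":[0,0,0],"slide":[0,0,0],"grip":0.6},{"rot":[0,0,0],"slide":[0,0,0],"grip":0.6},{"rot":[0,0,0],"slide":[0,0,0.02],"grip":0.6},{"rot":[0,0,0],"slide":[0,0,0.035],"grip":0.6},{"rot":[0,0,0],"slide":[0,0,0.05],"grip":0.6}]'

```text
time: 7.75
ee_pos: [0.4883, 0.2364, 0.1132]
eef_rot: [0.996, 0.093, -0.001, 0.0]
ft_force: [0.9, -0.2, 0.0]
width: 0.0518
grip_force: 0.0
```

arm_command --steps '[{"rot":[0,0,0],"slide":[0,0,0.05],"grip":0.6},{"rot":[0,0,0],"slide":[0,0,0.05],"grip":0.6},{"rot":[0,0,0],"slide":[0,0,0.05],"grip":0.6},{"rot":[0,0,0],"slide":[0,0,0],"grip":0.6},{"rot":[0,0,0],"slide":[0,0,0],"grip":0.6},{"rot":[0,0,0],"slide":[0,0,0],"grip":0.6},{"rot":[0,0,0],"slide":[0,0,0],"grip":0.6},{"rot":[0,0,0],"slide":[0,0,0],"grip":0.6}]'

```text
time: 8.75
ee_pos: [0.4887, 0.2364, 0.2611]
eef_rot: [0.996, 0.093, -0.0, 0.0]
ft_force: [-0.2, -0.1, -0.1]
width: 0.052
grip_force: 0.0
```

```bash
python3 - <<'E'
from h import *
w=eyes.camera("wrist")
G=(55,40,30),(95,255,200)
d=max(eyes.look_for("cup",w),key=lambda d:d["conf"]);b=d["bbox"]
c=[int(b[0]-25),int(b[1]-25),int(b[2]+25),int(b[3]+25)];print(c,d["conf"])
save(w,"w6.png",c,7);print("ring",ring(w,*G,c),sensors.read_state()["ee_pos"],sensors.read_state()["time"])
R=((0,150,80),(6,255,255));m=blob(w,*R,(0,0,640,300));v,u=np.nonzero(m);print("red",len(u),u.min(),u.max(),v.min(),v.max(),at(w,u.mean(),v.mean(),.16))
print("base far",at(w,(b[0]+b[2])/2,b[1]),"rim near",at(w,(b[0]+b[2])/2,b[3],.028),"LR",at(w,b[0],(b[1]+b[3])/2,.028),at(w,b[2],(b[1]+b[3])/2,.028))
E
```

```text
[280, 168, 354, 246] 0.84
ring (array([0.4882, 0.2379]), 0.0227, 328) [0.4887889  0.23650182 0.26128001] 8.85
red 313 75 472 46 236 [0.63824658 0.16462267 0.16      ]
base far [0.50360985 0.23988075 0.        ] rim near [0.47454684 0.23441464 0.028     ] LR [0.4884651  0.25142591 0.028     ] [0.4936915  0.22360862 0.028     ]
```

View pics/w6.png

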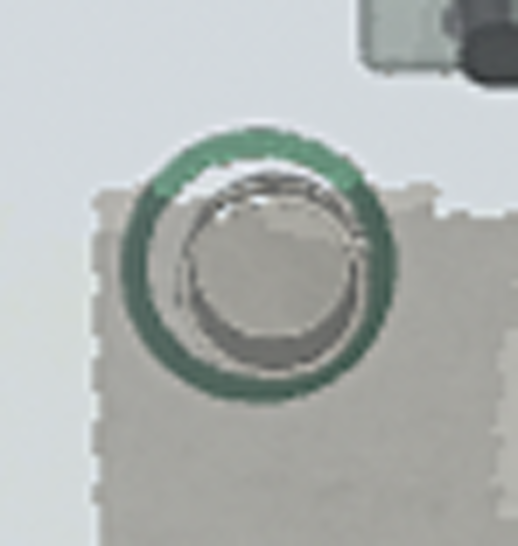

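The cup sits inside the green ring: rim centre at crop (272,277) against ring centre (260,265), so about 2 mm off. Now the knob.

```bash
cat >> h.py <<'E'
def red(p,n=3):
    m=blob(p,(0,150,60),(6,255,255),(0,0,640,300));k,l,s,c=cv2.connectedComponentsWithStats(m)
    return sorted([(int(s[i,4]),s[i,:4].tolist(),c[i]) for i in range(1,k)],key=lambda x:-x[0])[:n]
E
python3 - <<'E'
from h import *
w=eyes.camera("wrist")
for r in red(w): print(r[:2],r[2].round(1),at(w,*r[2],.16).round(4),at(w,*r[2],.175).round(4))
for r in red(w)[:1]: np.save("ray1.npy",np.array(ray(w,*r[2])))
print([(d["bbox"],d["conf"]) for d in eyes.look_for("flap_knob",w)])
E
```

```text
(306, [435, 47, 38, 25]) [460.4  53.3] [0.6398 0.1632 0.16  ] [0.6352 0.1682 0.175 ]
(10, [457, 62, 4, 4]) [458.5  63.9] [0.6331 0.1626 0.16  ] [0.6289 0.1676 0.175 ]
(9, [452, 62, 4, 4]) [453.7  63.8] [0.6326 0.1659 0.16  ] [0.6283 0.1707 0.175 ]
[([345.7, 45.8, 495.3, 153.9], 0.66)]
```

arm_command --steps '[{"rot":[0,0,0],"slide":[0.015,-0.012,0],"grip":0.7},{"rot":[0,0,0],"slide":[0.025,-0.015,0],"grip":0.7},{"rot":[0,0,0],"slide":[0.025,-0.015,0],"grip":0.7},{"rot":[0,0,0],"slide":[0.025,-0.015,0],"grip":0.7},{"rot":[0,0,0],"slide":[0.02,-0.013,0],"grip":0.7},{"rot":[0,0,0],"slide":[0,0,0],"grip":0.7},{"rot":[0,0,0],"slide":[0,0,0],"grip":0.7},{"rot":[0,0,0],"slide":[0,0,0],"grip":0.7}]'

```text
time: 9.95
ee_pos: [0.5985, 0.167, 0.2618]
eef_rot: [0.996, 0.093, 0.0, 0.0]
ft_force: [0.0, 0.1, 0.9]
width: 0.0612
grip_force: 0.0
```

```bash
python3 - <<'E'
from h import *
w=eyes.camera("wrist");print(sensors.read_state()["ee_pos"],np.array(w["pose"])[:3,3])
r1=np.load("ray1.npy")
for r in red(w): print(r[:2],r[2].round(1),at(w,*r[2],.16).round(4),tri([r1,ray(w,*r[2])]))
save(w,"w7.png")
E
```

```text
[0.59852982 0.16700148 0.26182181] [0.66818273 0.1806536  0.42341523]
(6, [340, 189, 1, 6]) [340.  191.5] [0.6392 0.1573 0.16  ] [0.64004212 0.15923132 0.15523178]
(2, [340, 200, 1, 2]) [340.  200.5] [0.6323 0.1559 0.16  ] [0.63560973 0.16092184 0.16683267]
```

View pics/w7.png

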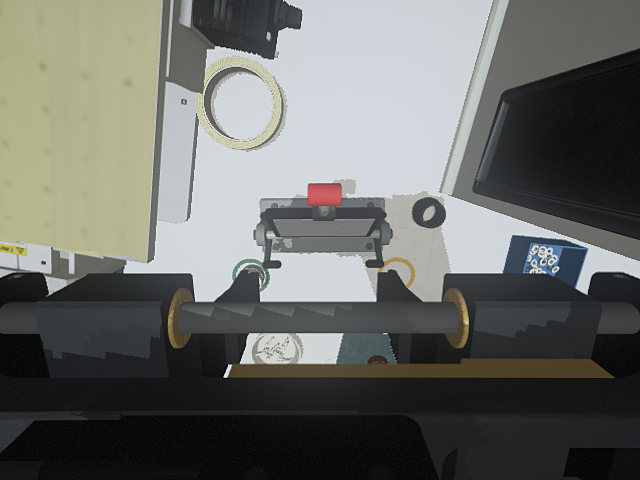

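The wrist picture shows the red knob at (324,195), with its axis level in the image and so in line with the fingers' closing line. The cup is still in the green ring at (252,270).

```bash
python3 - <<'E'
from h import *
w=eyes.camera("wrist");h=cv2.cvtColor(w["pixels"],cv2.COLOR_RGB2HSV)
m=((h[...,1]>110)&((h[...,0]<8)|(h[...,0]>170))).astype(np.uint8);m[:150]=0;m[240:]=0;m[:,:280]=0;m[:,370:]=0
v,u=np.nonzero(m);print(len(u),u.min(),u.max(),v.min(),v.max())
uc,vc=(u.min()+u.max())/2,(v.min()+v.max())/2
r1=np.load("ray1.npy");print("tri",tri([r1,ray(w,uc,vc)]));
for z in (.16,.165):print(at(w,uc,vc,z))
r=[ray(w,uc,vc),r1]
for p,b in ((eyes.camera("top"),(280,140,330,175)),(eyes.camera("scene"),(245,185,280,215))):
    vv,uu=np.nonzero(blob(p,(0,150,80),(6,255,255),b));print(len(uu));
    if len(uu)>60:r.append(ray(p,uu.mean(),vv.mean()))
print("all",tri(r),[np.linalg.norm(np.cross(tri(r)-o,d/np.linalg.norm(d))).round(4) for o,d in r])
E
```

```text
720 308 340 184 205
tri [0.6358701  0.16887682 0.17440596]
[0.63460123 0.16909321 0.16      ]
[0.63523848 0.16931232 0.165     ]
0
131
all [0.6362272  0.16693699 0.16284582] [np.float64(0.0026), np.float64(0.0035), np.float64(0.0018)]
```

arm_command --newtons 15 --steps '[{"rot":[0,0,0],"slide":[0.018,0.001,-0.005],"grip":0.65},{"rot":[0,0,0],"slide":[0.019,0.001,-0.015],"grip":0.65},{"rot":[0,0,0],"slide":[0,0,-0.02],"grip":0.65},{"rot":[0,0,0],"slide":[0,0,-0.025],"grip":0.65},{"rot":[0,0,0],"slide":[0,0,-0.025],"grip":0.65},{"rot":[0,0,0],"slide":[0,0,-0.02],"grip":0.65},{"rot":[0,0,0],"slide":[0,0,-0.01],"grip":0.65},{"rot":[0,0,0],"slide":[0,0,0],"grip":0.65}]'

```text
time: 11.15
ee_pos: [0.6356, 0.1684, 0.1412]
eef_rot: [0.996, 0.093, -0.0, 0.0]
ft_force: [0.6, 0.1, 0.6]
width: 0.0563
grip_force: 0.0
```

```bash
python3 - <<'E'
from h import *
w=eyes.camera("wrist");save(w,"w8.png",(200,180,440,400),3)
print(sensors.read_state()["ee_pos"],sensors.read_state()["ft_force"])
E
```

```text
[0.63600919 0.16861733 0.14201604] [ 0.09927136 -0.34431228 -0.17113299]
```

View pics/w8.png

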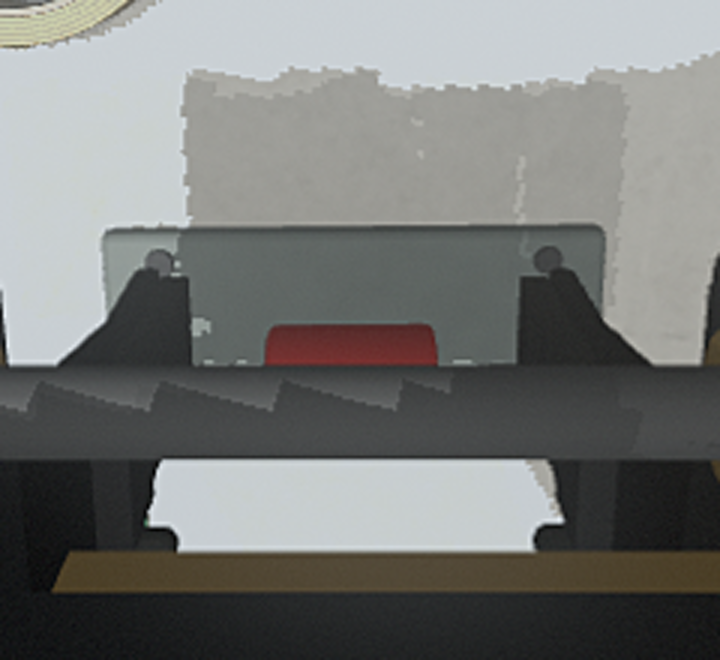

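The knob is centred between the fingers (crop 351,345; fingertips at 170 and 540). Closing on it.

arm_command --newtons 20 --steps '[{"rot":[0,0,0],"slide":[0,0,0],"grip":0.5},{"rot":[0,0,0],"slide":[0,0,0],"grip":0.4},{"rot":[0,0,0],"slide":[0,0,0],"grip":0.3},{"rot":[0,0,0],"slide":[0,0,0],"grip":0.2},{"rot":[0,0,0],"slide":[0,0,0],"grip":0.2},{"rot":[0,0,0],"slide":[0,0,0],"grip":0.2},{"rot":[0,0,0],"slide":[0,0,0],"grip":0.2},{"rot":[0,0,0],"slide":[0,0,0],"grip":0.2}]'

```text
time: 12.2
ee_pos: [0.6359, 0.169, 0.1417]
eef_rot: [0.996, 0.093, 0.0, -0.0]
ft_force: [-0.9, 3.3, 1.6]
width: 0.0258
grip_force: 20.0
```

arm_command --steps '[{"rot":[0,0,0],"slide":[-0.0068,-0.0013,0.0035],"grip":0.2},{"rot":[0,0,0],"slide":[-0.0071,-0.0013,0.0031],"grip":0.2},{"rot":[0,0,0],"slide":[-0.0073,-0.0014,0.0026],"grip":0.2},{"rot":[0,0,0],"slide":[-0.0074,-0.0014,0.0022],"grip":0.2},{"rot":[0,0,0],"slide":[-0.0075,-0.0014,0.0017],"grip":0.2},{"rot":[0,0,0],"slide":[-0.0076,-0.0014,0.0012],"grip":0.2},{"rot":[0,0,0],"slide":[0,0,0],"grip":0.2},{"rot":[0,0,0],"slide":[0,0,0],"grip":0.2}]'

```text
time: 13.2
ee_pos: [0.5922, 0.1603, 0.156]
eef_rot: [0.996, 0.093, -0.0, 0.0]
ft_force: [-0.5, 3.7, 2.5]
width: 0.026
grip_force: 20.0
```

```bash
python3 - <<'E'
from h import *
s=eyes.camera("scene");r=red(s);print([x[:2] for x in r])
st=sensors.read_state();print({k:np.round(st[k],3) for k in("ee_pos","ft_force","width","grip_force")})
for n in ["mirror","stand","flap_knob"]: print(n,[(d["bbox"],d["conf"]) for d in eyes.look_for(n,s)][:2])
for th in(0,.125,.25): 
  K=np.array([.575,.158,.05])+.125*np.array([.983*np.sin(th),.183*np.sin(th),np.cos(th)]);print(th,K.round(4),proj(s,K).round(1))
t=eyes.camera("top");print([x[:2] for x in red(t)])
w=eyes.camera("wrist");
E
```

```text
[(888, [543, 168, 50, 34]), (319, [398, 72, 19, 22]), (120, [272, 197, 13, 13])]
{'ee_pos': array([0.592, 0.16 , 0.156]), 'ft_force': array([-0.187,  3.76 ,  2.516]), 'width': np.float64(0.026), 'grip_force': np.float64(20.0)}
mirror [([252.5, 195.2, 313.3, 280.0], 0.72)]
stand [([241.4, 197.8, 330.0, 312.7], 0.63)]
flap_knob [([255.7, 197.0, 311.3, 276.3], 0.62)]
0 [0.575 0.158 0.175] [280.3 208.2]
0.125 [0.5903 0.1609 0.174 ] [274.7 205. ]
0.25 [0.6054 0.1637 0.1711] [269.3 203. ]
[(242, [492, 136, 27, 13]), (153, [614, 254, 26, 9]), (68, [625, 264, 15, 6])]
```

arm_command --steps '[{"rot":[0,0,0],"slide":[-0.005,-0.001,0.0005],"grip":0.2},{"rot":[0,0,0],"slide":[-0.005,-0.001,0.0003],"grip":0.2},{"rot":[0,0,0],"slide":[-0.004,-0.001,0.0002],"grip":0.2},{"rot":[0,0,0],"slide":[-0.002,0,0],"grip":0.2},{"rot":[0,0,0],"slide":[0,0,0],"grip":0.2},{"rot":[0,0,0],"slide":[0,0,0],"grip":0.2},{"rot":[0,0,0],"slide":[0,0,0],"grip":0.2},{"rot":[0,0,0],"slide":[0,0,0],"grip":0.2}]'

```text
time: 14.5
ee_pos: [0.5763, 0.1572, 0.1569]
eef_rot: [0.996, 0.093, -0.0, 0.0]
ft_force: [0.7, 3.6, 2.4]
width: 0.0258
grip_force: 20.0
```

```bash
python3 - <<'E'
from h import *
s=eyes.camera("scene");st=sensors.read_state();print({k:np.round(st[k],4) for k in("ee_pos","ft_force","width","grip_force")})
print([x[:2] for x in red(s)])
im=s["pixels"].copy()
# predicted plate side edges (front face top/bottom corners) for hinge candidates and angles
for th in(-.1,0,.1):
  ex=np.array([.983,.183,0]);ey=np.array([-.183,.983,0]);ez=np.array([0,0,1.]);H=np.array([.5745,.159,.05])
  n=ex*np.cos(th)-ez*np.sin(th);a=ex*np.sin(th)+ez*np.cos(th)
  print(th,[proj(s,H+a*r+ey*y-n*.005).round(1).tolist() for y in(.054,-.054) for r in(.082,.004)])
# dark frame columns in left edge region
g=cv2.cvtColor(s["pixels"],cv2.COLOR_RGB2GRAY)
for v in range(206,290,6): print(v,''.join('#' if x<50 else '+' if x<100 else '.' for x in g[v,235:345]))
E
```

```text
{'ee_pos': array([0.5763, 0.1572, 0.1568]), 'ft_force': array([0.3374, 4.1987, 2.1998]), 'width': np.float64(0.0259), 'grip_force': np.float64(20.0038)}
[(887, [542, 168, 50, 34]), (318, [398, 72, 19, 22]), (121, [278, 200, 13, 14])]
-0.1 [[260.4, 245.9], [260.8, 279.8], [309.9, 221.7], [307.8, 254.8]]
0 [[257.4, 243.3], [260.7, 279.5], [306.9, 219.3], [307.7, 254.5]]
0.1 [[254.5, 241.1], [260.5, 279.2], [303.9, 217.4], [307.5, 254.2]]
206 ..............++.................###########++##############...........................+########+.............
212 .................................+##############++...########.................................................
218 ...................................+#########+++++.................+###+......................................
224 ..............................................+++++....+#########+++..+#+.....................................
230 ..........................................############++..............+#+.....................................
236 ..............................++#########++...++.......................+#........
[... 249 characters left out ...]
####+.....
254 ........................#####+................................+++#####+...++#####+++....+###############......
260 ...........+######+.....+#####+....................++#####++...++++.....++##+++++++++.........................
266 .............+#+.........#####+.........++#####+...+++.............+++++++++++#++++++.........................
272 ................##+......+#############+.++..........++.+++++++++++++++++++++++++++++++++++...................
278 ..............++..........++###+..........+++++++++++++++++++++++++++++++++++++++++++++++++...................
284 ..............###++++++++++......+.++++++..++++++++++++++++++++++++++++++++++++++.............................
```

```bash
python3 -c "
from h import *
print(order.close_job())"
```

```text
the job is handed in; nothing more can be done
None
```

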